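# Set the travel limit of a spring-return actuator and wind it up to the stop

## Robot

A 7-joint arm with a two-finger parallel gripper is mounted at the origin on a cart in front of the work surface, level with it; the furniture and walls round the work are solid. World frame = base frame: x ahead of the robot, y to its left, z up, the work surface at z = 0. Lengths are in m, angles in rad, forces in N, time in s.
With the tool pointing down it reaches from about 0.35 to 0.9 m from the base axis. Payload 19.9 kg.
Tool frame: the origin (TCP) lies between the finger pads; the fingertips stand 19 mm ahead of it and the grasp point (between the pads) is the TCP; z points along the fingers, y is the line along which they close (so a half turn about z gives the same grasp; the last joint's range is limited). The gripper opens to 94 mm and grips with 3 to 60 N. Pads are 16 mm wide; open, the fingers measure 119 mm over their backs; the gripper's body (75 mm by 177 mm) begins 78 mm behind the grasp point.
Start: joints at [-1.165, 0.417, -0.01, 1.614, 0.005, 1.111, -0.053], TCP at [0.27, 0.564, 0.224] pointing down, gripper open.
Joint ranges: [-2.81, 2.81], [-0.39, 2.02], [-1.27, 1.25], [0.06, 2.57], [-1.19, 4.33], [0.19, 2], [-2.82, 2.82]. Speed limits (rad/s): [1.89, 1.89, 2.39, 2.39, 3.01, 3.01, 3.01].

## Interface

Orientations are given as a 3x3 rotation matrix whose columns are the frame's x, y, z axes.
In Python, from rig import robot gives the robot as it stands. Calls block until the motion is done:
- robot.move_ptp(position, orientation): joint-space move of the TCP to a pose.
- robot.move_linear(position, velocity=0.15, frame=None, threshold=None): straight line of the TCP; frame=None keeps the orientation; velocity is the mean speed in m/s. With threshold (N) it stops when the force on the tool has changed by that much, and returns True; else False.
- robot.goto_joints(angles): joint-space move.
- robot.gripper_to(opening): finger opening in m; the grip force is fixed at half the most; returns when the fingers have stopped.
- robot.pause(seconds).
- robot.ik(position, orientation): joint angles nearest the present ones, or None.
- robot.get_state(): the state.
- robot.grab_frame(name): name is "scene" or "top" or "wrist"; returns the picture (480x640x3 uint8, red, green, blue); there is no depth.
- robot.camera_info(name): a dict with "fx", "fy", "cx", "cy" (pixels), "rvec" (rotation vector, rad) and "tvec" (3), from world to camera coordinates, as OpenCV has them. Camera axes: x right, y down, z forward; pixel columns grow to the right and rows downward; lengths in m; the calibration is good to about 2 mm. The wrist camera is an equidistant fisheye: a pixel r from the principal point sees the ray r / f radians off the axis. A picture is of the moment at which its call begins: read the wrist's pose just before it. camera_info takes no time and is no camera call; for the wrist camera it gives the pose at the moment of the call.
A pose or a line that the arm cannot do raises robot.PlanningError and nothing moves.
- robot.sign_off(): hands the job in; it is judged then, once.
The state is a dict: "time": time; "qpos": joint angles; "joint_vel": joint speeds; "effort": joint torques, N m; "ee_pos": TCP position; "tool_rot": TCP orientation; "force": force on the tool from outside, world axes, zero at the start; "moment": the same for the moment, N m; "opening": finger opening in m; "grasp_force": force on a finger pad.
Only numpy, scipy, OpenCV 4.12 (cv2) and the standard library are available. Lean on these libraries where they do the work, as an engineer would, in place of code of your own. Each camera call takes 0.05 s, during which the arm holds its last target. There are 200 camera calls.

## Task

First set the travel limit of the actuator on the bench: turn the black bar knob to the third click clockwise from its anticlockwise stop. Then wind the spring with the steel butterfly key, clockwise by part turns, until the key comes up solid at the limit and the ratchet holds the lever there; feel for the stop, do not force the key past it. Leave the things lying round about where they are.

Things in the scene. Friction and masses are not known exactly. Their poses are not given: they have to be found in the camera images.
- actuator: spring-return actuator: grey cast housing, 134 x 228 mm (x by y), 62 mm high, bolted on a dark base plate of 150 x 262 mm; it cannot move. Origin: centre of the plate's underside; z up, long side along y. On its flat aluminium lid, 62 mm up, stand the winding key (x 0, y +55 mm), the limit dial (x -12, y -62) and the output lever (shaft at x +29, y -40); all else on the lid is under 15 mm high
- key_grip (a point): on the axis of the winding key, half way up its wings, 113 mm above the bench. The key is a flat steel butterfly, 50 mm long, 9 mm thick, 22 mm high (102 to 124 mm above the bench) on a round stem. x of this point runs along the wings, y across their thickness, z up; it turns with the key. Clockwise from above winds, against a spring of 0.07 N m at rest, 0.14 N m at the limit
- ratchet (a point): centre of the key's ratchet wheel, low on the lid: 16 teeth, 56 mm across, with a sprung pawl. It holds the key at each click of 22.5 degrees (0.39 rad); let go between clicks, the key springs back to the last one. Winding takes 3.7 to 4.7 rad of the key in all, so several part turns with a fresh grip for each; at the limit the key comes up solid
- dial_grip (a point): on the axis of the limit dial, in the middle of its grip bar, 87 mm above the bench. The bar is black, 38 mm long, 10 mm thick, 20 mm high (77 to 97 mm above the bench) on a round black skirt 27 mm across. x of this point runs along the bar to the end with the white line, y across its thickness, z up; it turns with the dial
- limit_dial (a joint): angle of the limit dial, rad, clockwise from above positive: 0 at its anticlockwise stop, then a click stop every 0.45 rad, five places in all (0, 0.45, 0.90, 1.35, 1.80). It takes about 0.18 N m to leave a click; let go, it settles into the nearest one. It starts in place 0 or 1
- turret (a point): on the dial's axis, under its grip, 6 mm above the lid: the dial carries here five radial stop screws that reach 31, 26, 21, 16 and 11 mm from the axis; each click clockwise brings the next shorter one in front of the lever's pin and so allows more travel
- output_shaft (a point): where the output lever's upright shaft leaves the lid. Beside it a scale of ticks on the lid, for the lever's white pointer
- stop_pin (a point): the pin, 6 mm across, at the end of the output lever, a dark flat arm 40 mm long lying 9 to 13 mm above the lid; the pin hangs down from it. Winding swings it anticlockwise, toward the turret, until it bears on the stop screw in front of it
- output_lever (a joint): angle of the output lever, rad: 0 with the spring run down, 1 rad for every 3 rad that the key is wound. It meets its stop at 1.19, 1.32, 1.45, 1.57 or 1.70 with the dial at 0, 1, 2, 3 or 4 clicks; let go on the stop of three clicks, it settles on the ratchet's last click at 1.53; the click before is at 1.40
- spanner: bystander: double open-ended spanner, 28x126x6 mm
- hex_key_5: bystander: bent hexagon key, 31x88x5 mm
- screwdriver_small: bystander: small screwdriver with blue handle, 16x131x16 mm
- ball_pen: bystander: white ball pen, 11x145x9 mm
- cell_a: bystander: round battery cell standing upright, 14 mm across, 50 mm high
- solder_spool: bystander: reel of solder standing on its flange, 52 mm across, 44 mm high
- brass_spacer: bystander: hexagonal brass spacer standing upright, 16 mm across, 34 mm high

How it is judged:
On the way, in this order (a step that is already met when the one before it is completed fails the run):
1. the limit dial stands in its third click while the spring is not yet wound (value of joint limit_dial between 1.23 and 1.47 rad and value of joint output_lever below 1 rad), for 0.2 s.
2. the key is wound until the lever is within a ratchet click of its stop (value of joint output_lever above 1.5 rad), for 0.1 s.
At the end, for the whole second after the job is handed in: the limit dial is in its third click (1.35 rad within 0.12), and the ratchet holds the output lever, at rest, at the last ratchet click before the stop that this dial setting gives (lever at 1.50 to 1.61 rad) (value of joint limit_dial between 1.23 and 1.47 rad and value of joint output_lever between 1.5 and 1.61 rad and velocity of joint output_lever between -0.02 and 0.02 rad/s); the robot touches nothing.
It fails at once if the lever is forced against its stop with more than 90 N (about 1.3 N m at the key) (contact force between output_lever and limit_dial above 90 N).
It fails at once if a bystander is pushed more than 30 mm from its place (distance of any of spanner, hex_key_5, screwdriver_small, ball_pen, cell_a, solder_spool, brass_spacer from where it was at the start of the episode above 0.03 m).
It also fails if it takes over 64 s, if anything falls off the work surface, if the arm or the gripper's body presses on something with over 40 N, if the wrist force passes 120 N, or if a joint passes its speed limit or range.

## Working session

There is one attempt and no reset: what is moved stays moved. The work goes in short steps, each a Python script; the robot and the scene stay as the last script left them, time stands still between calls to the robot, and variables do not carry over. Pictures are saved under pics/ and viewed, at most 10 in all, crops included, and the job is handed in when it is done.

```bash
ls; mkdir -p pics; python3 - <<'E'
from rig import robot
import cv2
s=robot.get_state();print(s['time'],s['ee_pos'],s['tool_rot'],s['opening'])
a=robot.grab_frame("top");b=robot.grab_frame("scene")
cv2.imwrite("pics/top.png",a[:,:,::-1]);cv2.imwrite("pics/scene.png",b[:,:,::-1])
for n in("top","scene","wrist"):print(robot.camera_info(n))
E
```

```text
pics
0.0 [0.26990566 0.56333993 0.22383556] [[-9.01846019e-01  4.32057370e-01 -4.32295520e-04]
 [ 4.32057577e-01  9.01845340e-01 -1.11019472e-03]
 [-8.98041103e-05 -1.18800124e-03 -9.99999290e-01]] 0.09375101715736366
{'fx': 540.4353422985803, 'fy': 540.4353422985803, 'cx': 319.53070182356925, 'cy': 243.40820892919686, 'rvec': array([ 2.13842574, -2.18826544,  0.13055286]), 'tvec': array([-0.00606365,  0.55991425,  0.88019128])}
{'fx': 599.2675884440266, 'fy': 599.2675884440266, 'cx': 313.40362565316394, 'cy': 240.2524993480384, 'rvec': array([ 0.83178126, -2.36419802,  1.31895927]), 'tvec': array([0.42524387, 0.26001453, 0.62914873])}
{'fx': 371.64829954431775, 'fy': 371.64829954431775, 'cx': 319.3627486436594, 'cy': 238.84540701833882, 'rvec': array([-2.46774364, -1.55426301, -0.20040884]), 'tvec': array([-0.62406782, -0.02615029,  0.39106775])}
```

View pics/top.png

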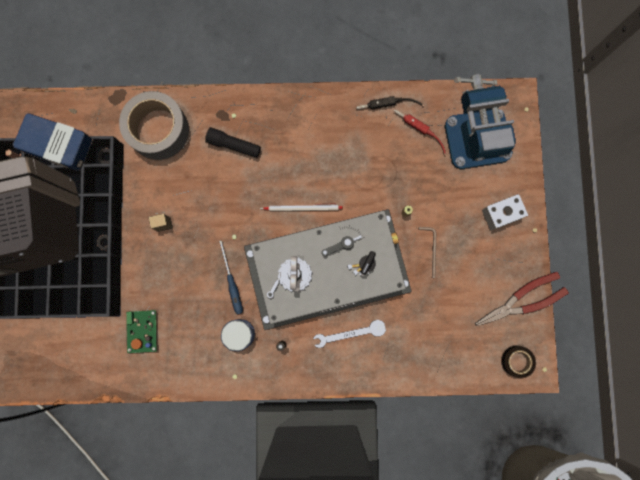

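View pics/scene.png

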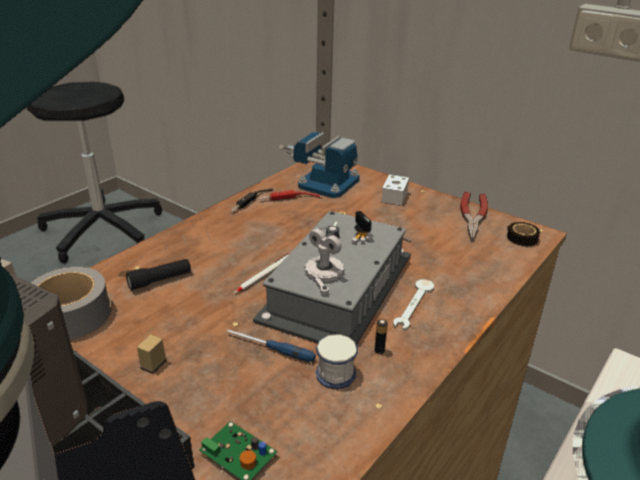

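The top view shows the key at about (294,275), the dial at (366,264) and the lever shaft at (348,243), with the bystanders clear of the lid. I'll get a rough fix from that, then take a close wrist view.

```bash
cat > h.py <<'E'
import numpy as np, cv2
from rig import robot
def ray(ci,u,v,fish=False):
    x,y=(u-ci['cx'])/ci['fx'],(v-ci['cy'])/ci['fy']
    if fish:
        r=np.hypot(x,y); d=np.array([x/r*np.sin(r),y/r*np.sin(r),np.cos(r)]) if r>1e-9 else np.array([0,0,1.])
    else: d=np.array([x,y,1.])
    R=cv2.Rodrigues(np.array(ci['rvec']))[0]
    return -R.T@np.array(ci['tvec']), R.T@d
def onplane(ci,u,v,z,fish=False):
    o,d=ray(ci,u,v,fish); return o+d*(z-o[2])/d[2]
def down(a):
    "tool pointing down, closing (y) axis at world angle a"
    y=np.array([np.cos(a),np.sin(a),0]);z=np.array([0,0,-1.]);return np.column_stack([np.cross(y,z),y,z])
def view(name):
    ci=robot.camera_info("wrist");im=robot.grab_frame("wrist")[:,:,::-1].copy();cv2.imwrite(name,im);return ci,im
E
python3 - <<'E'
from h import *
t=robot.camera_info("top")
k=onplane(t,294,275,.118);d=onplane(t,366,264,.09);print("key",k,"dial",d)
print("yaw",np.arctan2(*(k-d)[[1,0]])-np.arctan2(.117,.012))
w=robot.camera_info("wrist");s=robot.get_state()
o,_=ray(w,320,240);print("cam in tool",np.array(s['tool_rot']).T@(o-s['ee_pos']), np.array(s['tool_rot']).T@ray(w,w['cx'],w['cy'])[1])
m=(k+d)/2
for a in np.arange(-np.pi,np.pi,np.pi/8):
    q=[robot.ik([*p[:2],z],down(a)) for p,z in((k,.113),(d,.087),(m,.3))]
    print(round(a,2),[None if i is None else np.round(i[-1],2) for i in q])
E
```

```text
key [0.50223155 0.02142311 0.118     ] dial [ 0.51859811 -0.09107081  0.09      ]
yaw 0.24668151481974387
cam in tool [ 0.0743701  -0.00051116 -0.16041869] [-2.54741817e-01  2.58634724e-04  9.67009069e-01]
-3.14 [np.float64(2.48), np.float64(-2.33), np.float64(-2.82)]
-2.75 [np.float64(-2.24), np.float64(-1.94), np.float64(-2.5)]
-2.36 [np.float64(-1.84), np.float64(-1.55), np.float64(-2.11)]
-1.96 [np.float64(-1.69), np.float64(-1.21), np.float64(-1.82)]
-1.57 [np.float64(-1.33), np.float64(-0.97), np.float64(-1.42)]
-1.18 [np.float64(-0.98), np.float64(-0.65), np.float64(-1.04)]
-0.79 [np.float64(-0.6), np.float64(-0.28), np.float64(-0.66)]
-0.39 [np.float64(-0.23), np.float64(0.09), np.float64(-0.27)]
0.0 [np.float64(0.14), np.float64(0.46), np.float64(0.11)]
0.39 [np.float64(0.51), np.float64(0.83), np.float64(0.5)]
0.79 [np.float64(0.88), np.float64(1.21), np.float64(0.89)]
1.18 [np.float64(1.24), np.float64(1.58), np.float64(1.28)]
1.57 [np.float64(1.6), np.float64(1.94), np.float64(1.66)]
1.96 [np.float64(1.96), np.float64(2.28), np.float64(2.05)]
2.36 [np.float64(2.32), np.float64(2.61), np.float64(2.43)]
2.75 [np.float64(2.68), np.float64(2.24), np.float64(2.82)]
```

```bash
python3 - <<'E'
from h import *
robot.move_ptp([.53,-.05,.23],down(1.2))
robot.gripper_to(.05)
ci,im=view("pics/w1.png")
cv2.imwrite("pics/w1.png",im)
import pickle;pickle.dump(ci,open("w1.pkl","wb"))
s=robot.get_state();print(s['time'],s['ee_pos'])
E
```

```text
3.35 [ 0.53000319 -0.05000022  0.22999645]
```

View pics/w1.png

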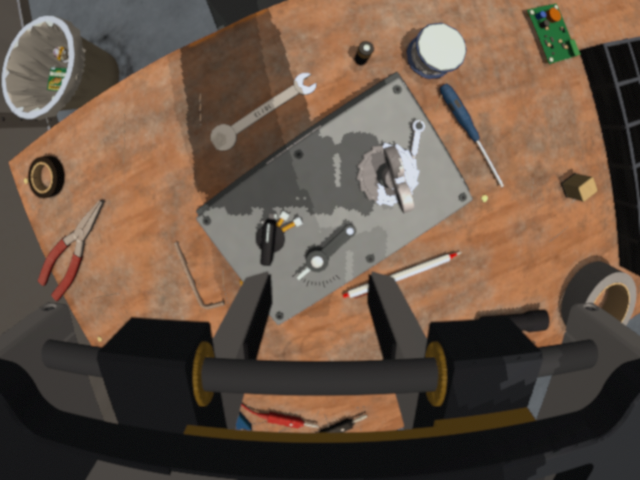

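The view is clear: lid corner screws at about (397,88), (466,198), (279,316) and (207,219), with the key at (398,183) and the dial at (268,240). I'll enlarge the area.

```bash
python3 - <<'E'
from h import *
import pickle
ci=pickle.load(open("w1.pkl","rb"));im=cv2.imread("pics/w1.png")
P=np.array([onplane(ci,u,v,.063,True) for u,v in((397,88),(466,198),(279,316),(207,219))])
c=P.mean(0);e=(P[0]+P[1]-P[2]-P[3])[:2];yaw=np.arctan2(e[1],e[0])-np.pi/2
R=np.array([[np.cos(yaw),-np.sin(yaw)],[np.sin(yaw),np.cos(yaw)]])
print(P,yaw,"c",c,"key",c[:2]+R@[0,.055],"dial",c[:2]+R@[-.012,-.062])
cv2.imwrite("pics/w1c.png",np.hstack([cv2.resize(im[195:275,230:310],(400,400),interpolation=2),cv2.resize(im[135:215,355:435],(400,400),interpolation=2)]))
E
```

```text
[[ 0.43783862  0.05866741  0.063     ]
 [ 0.55382926  0.08778125  0.063     ]
 [ 0.59963174 -0.12002913  0.063     ]
 [ 0.48541412 -0.14484927  0.063     ]] 0.22323283569370234 c [ 0.51917844 -0.02960744  0.063     ] key [0.50700235 0.02402784] dial [ 0.52120196 -0.09272562]
```

View pics/w1c.png

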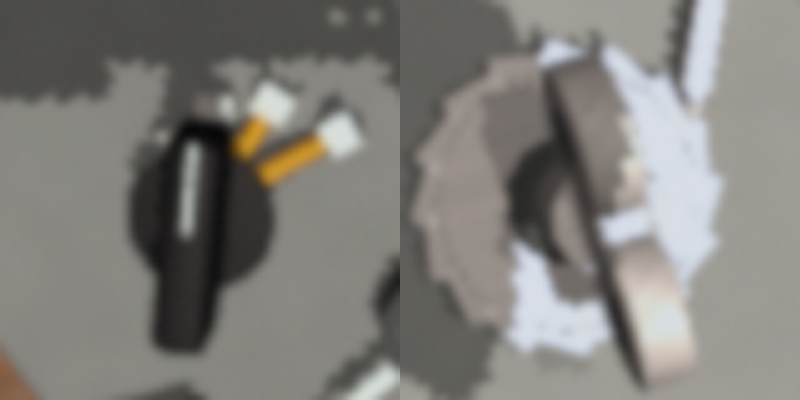

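Crop: the dial bar's top face runs from (269,220) at the white-line end to (266,265). The key's top edge runs from about (393,147) to (410,211). Next I'll grip the dial and feel for the anticlockwise stop.

```bash
cat >> h.py <<'E'
def ang(): 
    y=np.array(robot.get_state()['tool_rot'])[:,1];return np.arctan2(y[1],y[0])
def turn(p,a): robot.move_linear(list(p),frame=down(a))
def mz():
    # moment about vertical through the TCP
    return robot.get_state()['moment'][2]
E
python3 - <<'E'
from h import *
import pickle
ci=pickle.load(open("w1.pkl","rb"))
f=lambda cx,cy,ox,oy,z:onplane(ci,ox+cx/5,oy+cy/5,z,True)
def ax(a,b):
    v=a-b;return np.arctan2(v[1],v[0]),(a+b)/2,np.linalg.norm(v)
print("dial",ax(f(197,125,230,195,.097),f(180,350,230,195,.097)))
print("key",ax(f(180,60,355,135,.124),f(272,380,355,135,.124)))
th=ax(f(197,125,230,195,.097),f(180,350,230,195,.097))[0]
a=(th+np.pi/2); a=(a+np.pi/2)%np.pi-np.pi/2
if a<0: a+=np.pi
print("a",a)
p=[.520,-.0925]
robot.move_ptp([*p,.14],down(a));robot.move_linear([*p,.098],velocity=.1)
s=robot.get_state();print(s['time'],s['force'],s['moment'])
robot.gripper_to(0.0)
s=robot.get_state();print(s['time'],s['ee_pos'],s['force'],s['moment'],s['opening'],s['grasp_force'])
for i in range(3):
    turn([*p,.098],a+.1*(i+1));s=robot.get_state();print(s['time'],ang()-a,s['force'],s['moment'])
    if abs(s['moment'][2])>.5:break
E
```

```text
dial (np.float64(2.66084861713688), array([ 0.52031146, -0.09240483,  0.097     ]), np.float64(0.038741711391704264))
key (np.float64(3.0887842694084977), array([0.50561012, 0.022552  , 0.124     ]), np.float64(0.04931303423882839))
a 1.0900522903419834
4.4 [-0.01297065  0.00826294  0.30579034] [0.01121019 0.01653829 0.03734638]
5.1 [ 0.51998361 -0.09262338  0.09808122] [-2.35201508 -0.89137789  2.85192158] [-0.202731    0.31578858  0.00090075] 0.009534492902799657 29.997446537017822
5.35 0.09673938767987345 [-1.44638826 -1.22262478  2.74476954] [-0.270206    0.39841422 -0.55058599]
```

The torque hits 0.55 N m at once going anticlockwise, so the dial starts at place 0. Now 1.35 rad clockwise.

```bash
python3 - <<'E'
from h import *
a=1.0900522903419834;p=[.520,-.0925,.098]
for d in (0,.15,.3,.45,.6,.75,.9,1.05,1.2,1.35):
    turn(p,a-d);s=robot.get_state();print(round(s['time'],2),round(a-ang(),3),s['moment'].round(2) if hasattr(s['moment'],'round') else s['moment'],s['opening'])
robot.gripper_to(.03)
robot.move_linear([*p[:2],.16],velocity=.2)
robot.move_ptp([.53,-.05,.23],down(1.2))
ci,im=view("pics/w2.png")
cv2.imwrite("pics/w2c.png",np.hstack([cv2.resize(im[195:275,230:310],(400,400),interpolation=2),cv2.resize(im[135:215,355:435],(400,400),interpolation=2)]))
print(robot.get_state()['time'])
E
```

```text
5.6 -0.0 [-0.58  0.53 -0.08] 0.009611301961963225
5.9 0.145 [-0.79  0.01  0.43] 0.009937951905692128
6.2 0.294 [-0.27 -1.31 -0.1 ] 0.010038500722775243
6.5 0.444 [ 0.04 -1.75 -0.05] 0.009662209929987065
6.8 0.594 [ 0.22 -1.41  0.47] 0.010306657999325241
7.1 0.744 [ 0.49 -2.26 -0.05] 0.009624379467102442
7.4 0.894 [ 0.56 -2.73 -0.1 ] 0.00970637589976927
7.7 1.043 [ 0.51 -2.86  0.46] 0.01021368308769682
8.0 1.194 [ 0.43 -3.8   0.01] 0.009851287791066775
8.3 1.344 [ 0.28 -4.38 -0.14] 0.009712649321164916
10.4417
```

View pics/w2c.png

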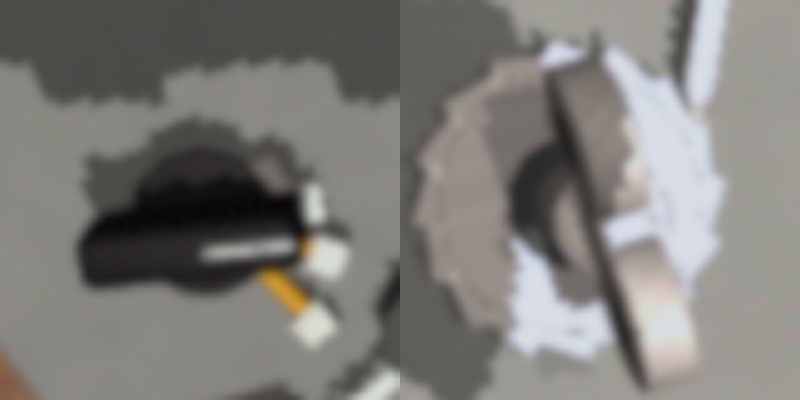

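The three clicks came through, but I'm not sure whether the anticlockwise reaction was the stop or just a click. I'll check by the stop screws' radii and directions, using the tips in the two crops.

```bash
python3 - <<'E'
from h import *
import pickle
ci=pickle.load(open("w1.pkl","rb"));D=np.array([.5205,-.0925]);yaw=.223
for n,pts in(("before",[(270,103),(340,135),(228,105),(207,103)]),("after",[(313,200),(325,258),(313,325),(270,175)])):
    for c in pts:
        v=onplane(ci,230+c[0]/5,195+c[1]/5,.068,True)[:2]-D
        print(n,c,"r mm",round(np.linalg.norm(v)*1e3,1),"dir in actuator deg",round(np.degrees(np.arctan2(v[1],v[0])-yaw)%360,1))
E
```

```text
before (270, 103) r mm 20.7 dir in actuator deg 112.8
before (340, 135) r mm 26.3 dir in actuator deg 81.8
before (228, 105) r mm 17.4 dir in actuator deg 133.3
before (207, 103) r mm 17.4 dir in actuator deg 145.8
after (313, 200) r mm 18.7 dir in actuator deg 54.7
after (325, 258) r mm 23.5 dir in actuator deg 27.5
after (313, 325) r mm 30.1 dir in actuator deg 3.2
after (270, 175) r mm 11.8 dir in actuator deg 76.7
```

The radii fit: before, the 31 mm screw stood at 82° (place 0, pin direction about 85°). Now 31, 26, 21 and 16 mm lie at about 3°, 28°, 55° and 77°, which is place 3. The dial is set. Next is the first winding stroke.

```bash
python3 - <<'E'
from h import *
p=[.506,.023,.115];a=1.518
robot.move_ptp([p[0],p[1],.16],down(a));robot.move_linear(p,velocity=.1)
robot.gripper_to(0.0)
s=robot.get_state();print(round(s['time'],2),s['force'],s['moment'],s['opening'],s['ee_pos'])
for d in np.arange(.2,3.21,.2):
    turn(p,a-d);s=robot.get_state();print(round(s['time'],2),round(d,2),np.round(s['force'],1),np.round(s['moment'],2),round(s['opening'],4),round(ang(),3))
    if abs(s['moment'][2])>.8 or np.linalg.norm(s['force'])>40:print("STOP");break
E
```

```text
11.97 [-0.68309181 -1.20377409  6.68515142] [-0.31876243  0.21100787  0.01145112] 0.012508730691597315 [0.50633696 0.0229049  0.11544998]
12.32 0.2 [-1.8  0.   7. ] [-0.15  0.29  0.09] 0.0125 1.318
12.67 0.4 [-1.3  0.4  6.8] [0.07 0.14 0.02] 0.0122 1.118
13.02 0.6 [0.  1.5 6.7] [0.22 0.06 0.11] 0.0125 0.918
13.37 0.8 [0.7 1.9 5. ] [ 0.41 -0.14 -0.  ] 0.0127 0.718
13.72 1.0 [1.5 1.8 5. ] [ 0.57 -0.37  0.07] 0.0128 0.52
14.07 1.2 [3.2 2.3 4.1] [ 0.73 -0.74  0.01] 0.0126 0.321
14.42 1.4 [4.9 2.4 4.9] [ 0.74 -0.95  0.11] 0.0123 0.121
14.77 1.6 [4.7 3.5 3.6] [ 0.71 -1.26  0.06] 0.0124 -0.079
15.12 1.8 [5.5 3.1 3.5] [ 0.69 -1.46  0.13] 0.0125 -0.279
15.47 2.0 [7.4 3.1 2. ] [ 0.58 -1.73  0.07] 0.0125 -0.479
15.82 2.2 [8.8 2.2 2.1] [ 0.47 -1.91  0.06] 0.0127 -0.679
16.17 2.4 [9.  1.5 1.6] [ 0.27 -2.13  0.05] 0.0125 -0.879
16.52 2.6 [10.4  1.3  0.8] [ 0.14 -2.29  0.09] 0.0127 -1.079
16.87 2.8 [10.1 -0.1  0.3] [-0.01 -2.43  0.1 ] 0.0124 -1.279
17.22 3.0 [11.2 -1.1  0.2] [-0.24 -2.5   0.17] 0.0123 -1.479
17.57 3.2 [10.6 -2.  -0.4] [-0.38 -2.59  0.06] 0.0124 -1.679
```

The spring torque looks right, but an opening of 12.5 mm on a 9 mm key is odd, so I'll release and look.

```bash
python3 - <<'E'
from h import *
robot.gripper_to(.05)
robot.move_linear([.506,.023,.16],velocity=.2)
robot.move_ptp([.53,-.05,.23],down(1.2))
ci,im=view("pics/w3.png")
cv2.imwrite("pics/w3c.png",np.hstack([cv2.resize(im[205:285,270:350],(400,400),interpolation=2),cv2.resize(im[135:215,355:435],(400,400),interpolation=2)]))
print(robot.get_state()['time'])
E
```

```text
21.0417
```

View pics/w3c.png

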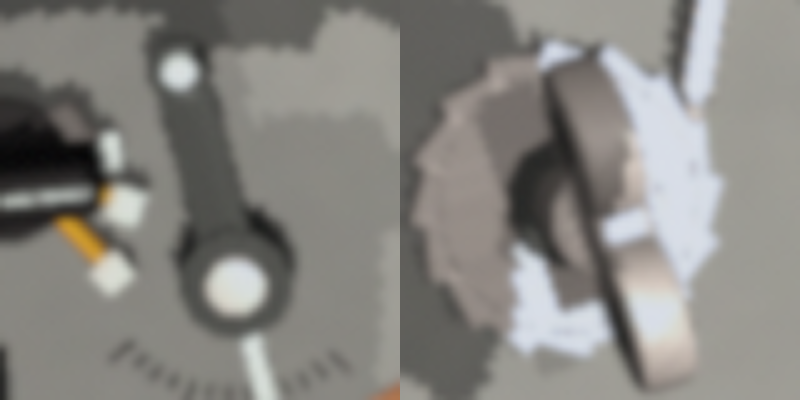

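```bash
python3 - <<'E'
from h import *
import pickle
ci=pickle.load(open("w1.pkl","rb"))
im=cv2.imread("pics/w3.png")
cv2.imwrite("pics/w3d.png",cv2.resize(im[80:330,190:480],(800,690),interpolation=2)[:600])
E
```

```text
(no output)
```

View pics/w3d.png

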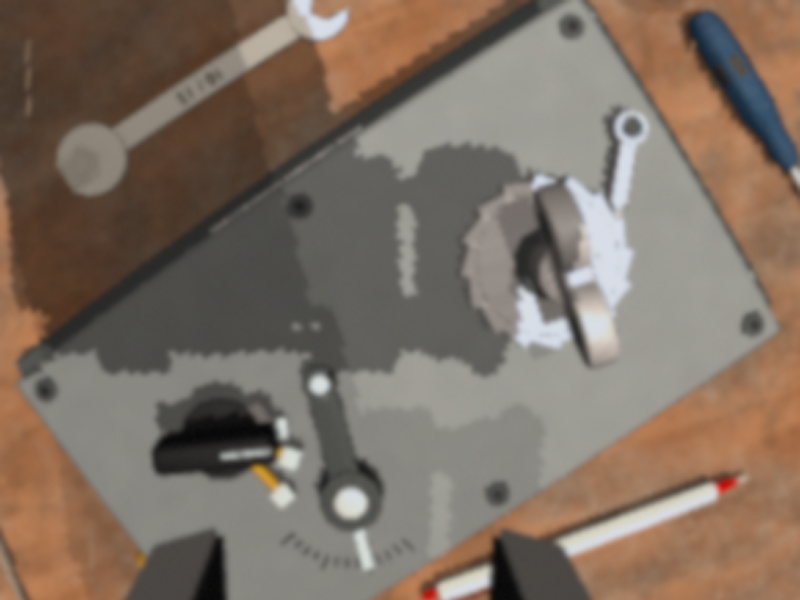

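The key has gone exactly half a turn (8 clicks), and the lever has swung about 1 rad with its pin near the turret. One more stroke of about 1.6 rad should do it, with small steps near the end to feel for the stop.

```bash
python3 - <<'E'
from h import *
p=[.506,.023,.115];a=1.518
robot.move_ptp([p[0],p[1],.16],down(a));robot.move_linear(p,velocity=.1)
robot.gripper_to(0.0)
print(robot.get_state()['moment'])
for d in [.2,.4,.6,.8,1.,1.2,1.3,1.4,*np.arange(1.43,2.1,.03)]:
    turn(p,a-d);s=robot.get_state();print(round(s['time'],2),round(d,2),np.round(s['force'],1),np.round(s['moment'],2),round(s['opening'],4),round(ang(),3))
    if abs(s['moment'][2])>.35 or s['time']>45:print("STOP");break
E
```

```text
[-0.23587954  0.14691922 -0.00531964]
23.17 0.2 [-0.4  0.6  4.1] [-0.03  0.14  0.1 ] 0.0126 1.322
23.52 0.4 [0.9 2.  3. ] [ 0.65 -0.02  0.08] 0.0127 1.124
23.87 0.6 [2.4 5.4 3.2] [ 1.28 -0.47  0.14] 0.0127 0.925
24.22 0.8 [3.2 6.7 1.3] [ 1.5  -0.67  0.16] 0.0126 0.725
24.57 1.0 [4.1 7.1 1.3] [ 1.57 -0.93  0.13] 0.0125 0.525
24.92 1.2 [4.9 7.2 0.3] [ 1.74 -1.24  0.06] 0.0123 0.325
25.17 1.3 [5.6 6.9 0.4] [ 1.77 -1.46  0.16] 0.0123 0.224
25.42 1.4 [ 6.5  7.2 -1.2] [ 1.74 -1.6   0.18] 0.0127 0.124
25.67 1.43 [ 6.   8.  -2.2] [ 1.83 -1.67  0.24] 0.0124 0.095
25.92 1.46 [ 8.3  7.1 -1.5] [ 1.79 -1.72  0.29] 0.0126 0.065
26.17 1.49 [ 7.2  3.7 -2.1] [ 1.07 -1.85  0.21] 0.0122 0.035
26.42 1.52 [ 8.2  4.9 -2.5] [ 1.11 -1.81  0.26] 0.0128 0.005
26.67 1.55 [ 7.8  5.9 -1.4] [ 1.52 -1.79  0.17] 0.0125 -0.025
26.92 1.58 [ 7.1  6.  -1.4] [ 1.5  -1.91  0.34] 0.0124 -0.055
27.17 1.61 [ 8.5  6.8 -1.6] [ 1.54 -1.97  0.32] 0.0126 -0.085
27.42 1.64 [ 9.4  5.  -0.9] [ 1.03 -1.76  0.3 ] 0.0131 -0.115
27.67 1.67 [7.9 5.4 0.1] [ 0.96 -1.84  0.34] 0.0129 -0.145
27.92 1.7 [ 7.4  4.6 -1.2] [ 0.9  -1.85  0.41] 0.0128 -0.175
STOP
```

```bash
python3 - <<'E'
from h import *
p=[.506,.023,.115];a=1.518
for d in np.arange(1.73,1.89,.03):
    turn(p,a-d);s=robot.get_state();print(round(s['time'],2),round(d,2),np.round(s['force'],1),np.round(s['moment'],2),round(s['opening'],4))
    if abs(s['moment'][2])>.55:print("STOP");break
robot.pause(.2)
robot.gripper_to(.05)
robot.move_linear([.506,.023,.16],velocity=.2)
robot.move_ptp([.53,-.05,.23],down(1.2))
ci,im=view("pics/w4.png")
cv2.imwrite("pics/w4d.png",cv2.resize(im[130:300,230:440],(741,600),interpolation=2))
print(robot.get_state()['time'])
E
```

```text
28.17 1.73 [ 7.8  3.7 -1. ] [ 0.93 -1.89  0.49] 0.0127
28.42 1.76 [ 8.4  3.9 -0.6] [ 0.92 -1.87  0.51] 0.0131
28.67 1.79 [8.  4.1 0.3] [ 0.94 -1.89  0.56] 0.0131
STOP
31.3417
```

View pics/w4d.png

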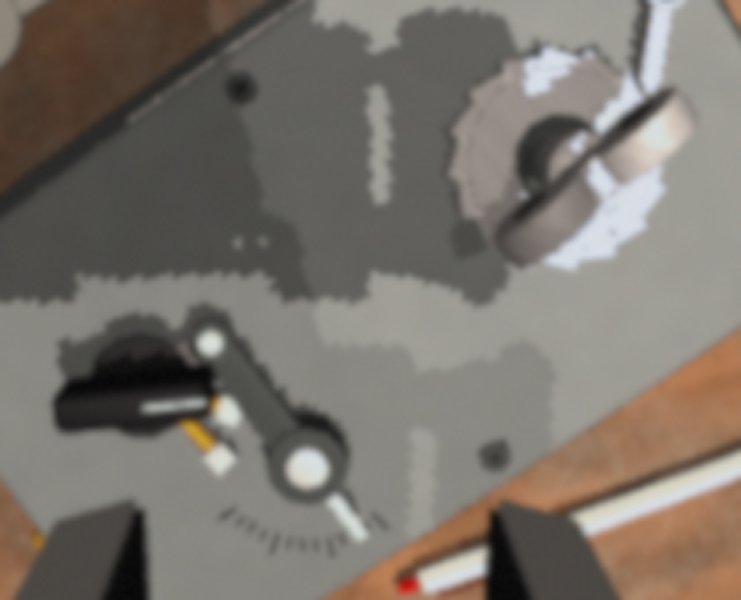

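The pin has come up to the turret beside the short screw and the dial is unmoved. Next I'll measure the lever and key angles before and after.

```bash
python3 - <<'E'
from h import *
import pickle
ci=pickle.load(open("w1.pkl","rb"));yaw=.223
def an(p,q,zp,zq=None):
    v=onplane(ci,*q,zq or zp,True)-onplane(ci,*p,zp,True);return np.degrees(np.arctan2(v[1],v[0])-yaw)%360, np.linalg.norm(v[:2])*1e3
c4=lambda x,y:(230+x/3.529,130+y/3.529)
l3=lambda x,y:(270+x/5,205+y/5)
k3=lambda x,y:(355+x/5,135+y/5)
for z in(.075,.078):
    b=an(l3(236,285),l3(180,72),z,.075);n=an(c4(307,467),c4(209,342),z,.075)
    print("lever before",b,"now",n,"rad diff",np.radians(n[0]-b[0]))
print("key before",an(k3(272,380),k3(180,60),.124),"now",an(c4(512,252),c4(680,97),.124))
print("dial->pin",an((0,0),c4(209,342),.075), (onplane(ci,*c4(209,342),.075,True)[:2]-[.5205,-.0925])*1e3)
E
```

```text
lever before (np.float64(159.93679740005047), np.float64(40.01249845711409)) now (np.float64(182.64384650096687), np.float64(40.492463376170974)) rad diff 0.3963127702230095
lever before (np.float64(160.31327754480841), np.float64(39.05290404285418)) now (np.float64(183.52499328108865), np.float64(39.7088841358849)) rad diff 0.40512086463507
key before (np.float64(164.197343632089), np.float64(49.31303423882839)) now (np.float64(99.62886734362375), np.float64(48.04056381004974))
dial->pin (np.float64(17.27776380081921), np.float64(443.48474333014445)) [-2.10028856 18.39862781]
```

The measurements agree: 8 + 3 clicks, the lever at about 1.54 rad (the click at 1.53), the pin 18.5 mm from the dial axis (19 mm means touching), and the dial still in its third click. The arm is clear, so I'm handing in.

```bash
python3 -c "
from rig import robot
print(robot.sign_off())"
```

```text
the job is handed in; nothing more can be done
None
```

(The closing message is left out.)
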